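# Park and lock the airbrush compressor just past compression

### The arm

A 6-joint arm with a two-finger parallel gripper is mounted at the origin on the work surface. World frame = base frame: x ahead of the robot, y to its left, z up, the work surface at z = 0. Lengths are in m, angles in rad, forces in N, time in s.
With the tool pointing down it reaches from about 0.325 to 0.9 m from the base axis. Payload 3.5 kg.
Tool frame: the origin (TCP) lies at the very end of the fingers, on their centre line; the grasp point (between the pads) lies 19 mm behind it; z points along the fingers, y is the direction in which the jaws open and shut (so a half turn about z gives the same grasp; the last joint's range is limited). The gripper opens to 85 mm and grips with 20 to 120 N. Pads are 22 mm wide; open, the fingers measure 114 mm over their backs; the gripper's body (76 mm by 85 mm) begins 54 mm behind the grasp point. The pads swing forward as they close: fully open they stand 13 mm farther back than shut.
Start: joints at [-1.205, 0.276, -0.026, 1.268, 0, 1.467], TCP at [0.282, -0.558, 0.197] pointing down, gripper open.
Joint ranges: [-3.12, 3.12], [-0.85, 1.88], [-1.08, 1.24], [-1.95, 2.15], [-1.57, 1.53], [-3.14, 3.14]. Speed limits (rad/s): [2.57, 2.57, 3.14, 3.14, 3.14, 3.14].

### API

Orientations are given as a rotation vector (axis times angle).
In Python, from bench import monitor, vision, job, models gives the robot as it stands. The module is installed in compiled form; this text tells all that it offers.
- The arm moves only by the tool carry_out, never from a script. Its argument "rows" is a list that holds one entry, the list of rows, each a list of 4 numbers: the shift along the tool's x, y, z scaled (see below), then the turn about the tool's z scaled (see below). A call has exactly 8 rows; each row is the pose to reach, as a shift and turn from the pose commanded when the call began, along the tool's axes at that moment, turning the shorter way round; what a row does not reach only later rows make up. The controller multiplies each number of a shift by 0.1 m and each number of a turn by pi rad. A row lasts 1/10 s, in which the tool goes at most 50 mm and 8.59 degrees, less where a joint would pass 70% of its speed; a pose out of reach is approached as far as the arm can. A call with a number of a shift or a turn outside -1 to 1 is refused whole. A call with a gripper value outside its range is refused whole. "jaw" is the gripper command: -1 is shut, 1 is fully open, values between are in proportion, set as the call begins (left out, the last holds). The fingers move at their own pace and stop on an object; "squeeze" is the grip in N (left out, the last holds). Time passes only in rows, so rows that repeat a pose let the fingers close, or fill a call up. It gives the time, the measured TCP pose, the force and the opening at its end, in the units of the state.
- monitor.read_state(): the state, without advancing time (a new reading comes with each control period).
- vision.capture(name): name is "scene" or "top" or "wrist"; returns a dict with "img" (400x640x3 uint8, red, green, blue), "vfov" (degrees; the focal length in pixels is half the picture's height over the tangent of half this angle, whatever the lens; pixels are square), "cx", "cy" (the principal point, pixels), "R" (3x3) and "t" (3): a world point X has camera coordinates R X + t. Camera axes: x right, y down, z forward; pixel columns grow to the right and rows downward; lengths in m; the calibration is good to about 2 mm. The wrist camera is an equidistant fisheye: a pixel r from the principal point sees the ray r / f radians off the axis. A picture is of the moment at which its call begins. There is no depth.
- job.sign_off(): hands the job in, once; it reports no verdict.
Trained networks look in a picture, given as the dict that the camera call returned (one of the last four; its "shot" number tells which), for a name from the list of things; names that differ only in an ending like _2 or _b are one class to them, and where a whole thing is asked for, a point or a joint stands for the part that bears it (a point fixed in the world has none). Each returns a list of dicts, best first, with "score" (0 to 1); they miss things now and then, are a little off and sometimes report something else, mostly with a low value. They report only what shows in the picture. A call takes as long as a camera call.
- models.search_frame(thing, picture): "rect" ([left, top, right, bottom] in pixels, round what is visible of it).
- models.masks_of(thing, picture): "region" (400x640 bool, what is visible of it) and "rect" ([left, top, right, bottom] in pixels, round what is visible of it).
- models.spot_point(thing, picture): "xy" ([column, row] in pixels: a listed point, or the origin of a listed thing).
The state is a dict: "t": time; "joint_positions": joint angles; "joint_vel": joint speeds; "tau": joint torques, N m; "position": TCP position; "eef_rot": TCP orientation; "contact_force": force on the tool from outside, world axes, zero at the start; "wrist_torque": the same for the moment, N m; "opening": finger opening in m.
Only numpy, scipy, OpenCV 4.12 (cv2) and the standard library are available. Lean on these libraries where they do the work, as an engineer would, in place of code of your own. Each camera call takes 0.05 s, during which the arm holds its last target.

### The job

Make the airbrush compressor ready for transport: turn its flywheel (it has a hand knob) clockwise seen from above, until you feel the resistance climb to its peak and fall away, and stop there, just past the peak. Let go, then press the transport lock fully home, gently and never by force, and leave the other things on the table where they are.

Things in the scene. Friction and masses are not known exactly. Their poses are not given: they have to be found in the camera images.
- compressor: airbrush compressor, fixed in place: white case 220 mm wide (its x), 310 mm long (its y, from -110 to 200 mm), 92 mm tall; finned aluminium cylinder out of the end at -y, transport lock near the end at +y. Origin: on the table under the flywheel's axis; z up. Where it stands and its yaw differ each time
- hub (a point): centre of the flywheel, on its vertical axis, level with its top (112 mm above the table): a spoked dark steel wheel 192 mm across lying on the case. It turns CLOCKWISE SEEN FROM ABOVE with a light even drag, 1 to 2 N at the knob. It is clamped on its shaft at any angle, so the knob's angle does not tell where the peak lies
- cylinder (a point): centre of the cylinder, 150 mm from the wheel's axis. Compression: 10 to 100 degrees after the start the resistance begins to climb steadily, over 50 degrees, to 10-14 N at the knob, then drops within a few degrees to the even drag: that is the peak. Let go before it, the wheel springs back; after it, it stays. The even drag lasts 25 degrees, then the stroke is lost until another full turn
- knob_center (a point): centre (half-way up) of the upright black cylindrical hand knob on the flywheel, 24 mm across, 48 mm tall (119 to 167 mm above the table), 80 mm from the flywheel's axis; it spins freely on its own pin, so a gripper may hold it without turning along. Grasp from above
- lock_top (a point): top centre of the transport lock, a steel plunger with a flat round head 30 mm across, 150 mm from the flywheel's axis, on top of the case; its top is 150 mm above the table when out and 136 mm when fully home. Pressed straight down; about 5 N moves it and it stays where it is left
- lock (a joint): how far the lock is pressed down, m: 0 out, 0.014 fully home. It goes home only while the flywheel stands about 3 to 20 degrees past the peak; anywhere else it is blocked by the shaft inside at 0.004 (0.006 if leant on), and more than 30 N breaks it
- bowl_a: loose stainless bowl, 150 mm across, 60 mm tall; origin: centre of its underside; not needed, leave it alone
- bowl_b: loose stainless bowl, 124 mm across, 50 mm tall; origin: centre of its underside; not needed, leave it alone
- tub: loose clear plastic tub, 130 mm across, 70 mm tall; origin: centre of its underside; not needed, leave it alone
- colour_a: loose little green glass colour bottle, 28 mm across, 65 mm tall, beside the compressor; origin: centre of its underside; not needed, leave it alone
- colour_b: loose little amber glass colour bottle, 28 mm across, 65 mm tall, beside the compressor; origin: centre of its underside; not needed, leave it alone
- cutter: loose white plastic plunger cutter, 48 mm across, 55 mm tall, beside the compressor; origin: centre of its underside; not needed, leave it alone
- ball_tool: loose white modelling stick with ball ends, 154 mm long, 18 mm thick, lying; origin: on the table under its middle; not needed, leave it alone

How it is judged:
By the outcome, as a careful person would: the job done as asked, in the order asked, and still so for the second after the job is handed in, with the robot touching nothing.
It also fails if it takes over 72 s, if anything falls off the work surface, if the arm or the gripper's body presses on something with over 40 N, if the wrist force passes 120 N, or if a joint passes its speed limit or range.

## Working session

There is one attempt and no reset: what is moved stays moved. The work goes in short steps, Python scripts to look and compute and a tool call to move; the robot and the scene stay as the last step left them, time stands still between calls to the robot, and variables do not carry over. Pictures are saved under pics/ and viewed, and the job is handed in when it is done.

Besides the shell and the picture viewer there is one more tool, called after "Call:" in YAML: its name, and indented under it one key for each argument. carry_out: Moves the arm, as the interface text tells. Shifts and turns lie within -1 to 1; 1 stands for 0.1 m of shift or pi rad of turn. Its arguments: {"type":"object","properties":{"rows":{"type":"array"},"jaw":{"type":"number"},"squeeze":{"type":"number"}},"required":["rows"]}

```bash
mkdir -p pics; ls
cat > h.py <<'E'
import numpy as np, cv2
from bench import monitor, vision, job, models
from scipy.spatial.transform import Rotation as Rn
def save(p,n): cv2.imwrite('pics/'+n+'.png',p['img'][:,:,::-1])
def ray(p,uv):
    f=200/np.tan(np.radians(p['vfov'])/2)
    d=np.array([(uv[0]-p['cx'])/f,(uv[1]-p['cy'])/f,1.])
    R=np.array(p['R']);t=np.array(p['t'])
    return -R.T@t, R.T@d
def atz(p,uv,z):
    o,d=ray(p,uv); return o+d*(z-o[2])/d[2]
def proj(p,X):
    f=200/np.tan(np.radians(p['vfov'])/2)
    c=np.array(p['R'])@np.array(X)+np.array(p['t'])
    return np.array([p['cx']+f*c[0]/c[2],p['cy']+f*c[1]/c[2]])
E
python3 - <<'E'
from h import *
s=monitor.read_state(); print(s)
Z=dict(hub=.112,cylinder=.07,knob_center=.143,lock_top=.150,colour_a=0,cutter=0,ball_tool=0,bowl_a=0,tub=0)
for n in ['top','scene']:
    p=vision.capture(n); save(p,n+'0'); print(n,p['vfov'],-np.array(p['R']).T@np.array(p['t']))
    for k,z in Z.items():
        for r in models.spot_point(k,p)[:2]: print(k,round(r['score'],2),np.round(r['xy'],1),atz(p,r['xy'],z).round(4))
E
```

```text
pics
{'t': 0.0, 'joint_positions': array([-1.20544146e+00,  2.77157494e-01, -2.79164141e-02,  1.26799542e+00,
        3.82117522e-05,  1.46740641e+00]), 'joint_vel': array([ 0.00180295,  0.00051339, -0.00058028, -0.00098069, -0.00065495,
       -0.0016744 ]), 'tau': array([-7.49082828e-04, -4.45513558e+01,  2.95201099e+01,  1.62728084e-02,
       -6.23192318e-05,  4.78042438e-06]), 'position': array([ 0.28204977, -0.55676441,  0.19582784]), 'eef_rot': array([-3.05350562e+00, -7.29055601e-01,  4.06525143e-04]), 'contact_force': array([ 0.32204544,  0.23346097, -0.05210132]), 'wrist_torque': array([-0.00127966,  0.01528806, -0.03460355]), 'opening': 0.08536239627649582}
top 54.93219892569173 [ 0.33678842 -0.03209613  1.12076235]
hub 0.9 [292.7 205.1] [0.5293 0.0329 0.112 ]
cylinder 0.61 [343.5 184.8] [ 0.593  -0.1073  0.07  ]
cylinder 0.24 [288.1 279.9] [0.3342 0.0486 0.07  ]
knob_center 0.68 [275.5 177.1] [0.5989 0.0758 0.143 ]
lock_top 0.55 [235.8 229.2] [0.4624 0.1747 0.15  ]
colour_a 0.65 [164.8 178.6] [0.638  0.4235 0.    ]
colour_a 0.54 [309.5 268.8] [ 0.3641 -0.0074  0.    ]
cut
[... 308 characters left out ...]
b 0.8 [335.1 175.2] [0.5241 0.0387 0.112 ]
cylinder 0.67 [329.2 232.9] [ 0.6031 -0.1019  0.07  ]
cylinder 0.62 [430.  146.6] [0.6683 0.3347 0.07  ]
knob_center 0.59 [363.8 171.7] [0.5947 0.0669 0.143 ]
lock_top 0.66 [343.8 129.9] [0.4636 0.1699 0.15  ]
lock_top 0.55 [363.2 175.3] [0.6034 0.049  0.15  ]
colour_a 0.7 [285.  174.3] [0.3351 0.0431 0.    ]
colour_a 0.67 [335.3 178.4] [0.4723 0.1178 0.    ]
cutter 0.63 [430.9 144.8] [0.6437 0.4229 0.    ]
ball_tool 0.74 [386.5 194.9] [0.6333 0.1489 0.    ]
bowl_a 0.98 [432.3 146.7] [0.6515 0.4171 0.    ]
bowl_a 0.69 [378.3 128.4] [0.4597 0.397  0.    ]
tub 0.9 [195.9 339.6] [ 0.4977 -0.4767  0.    ]
tub 0.61 [333.9 177.2] [ 0.466   0.1195 -0.    ]
```

Run:
```python
import cv2
for n in ['top0','scene0']:
    i=cv2.imread(f'pics/{n}.png')
    c=i[130:310,150:390] if n=='top0' else i[90:290,260:480]
    cv2.imwrite(f'pics/{n}c.png',cv2.resize(c,None,fx=3,fy=3,interpolation=2) if n=='top0' else cv2.resize(c,None,fx=2.9,fy=2.9,interpolation=2))
```

```text
(no output)
```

View pics/top0c.png

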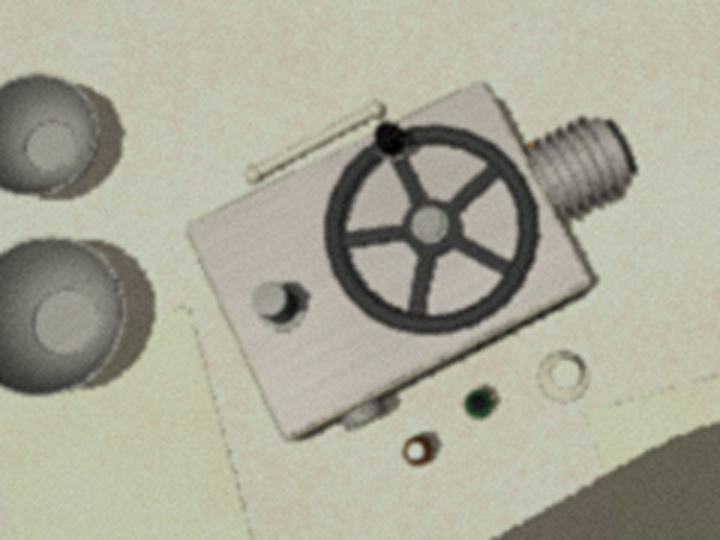

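View pics/scene0c.png

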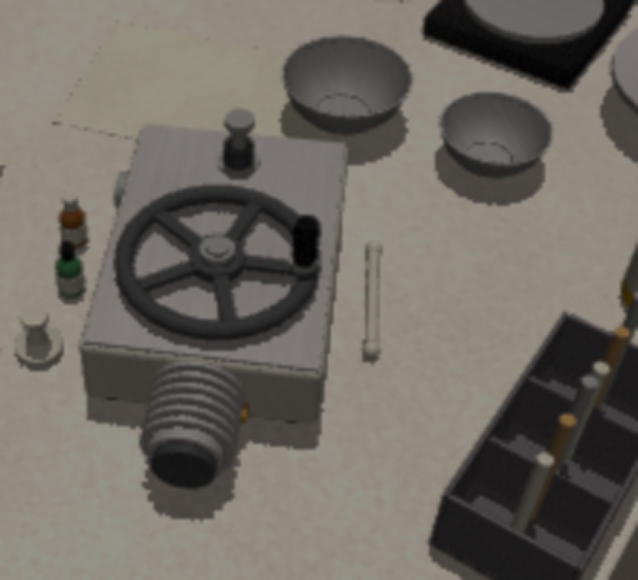

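View pics/top0.png

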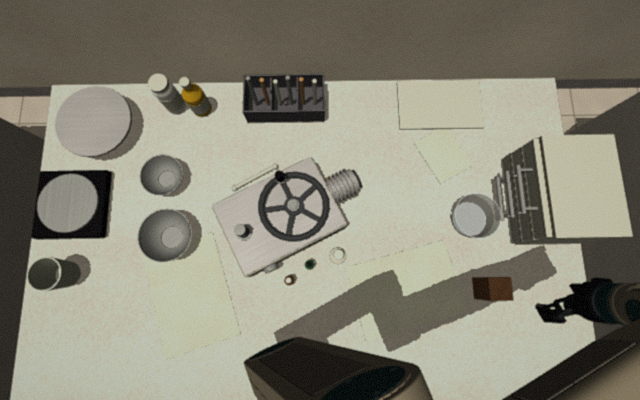

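The top crop shows the hub at about px (293.7, 204.7), the knob top at (280, 175.7) and the lock head at (240.7, 230). In the scene view the hub is at (334.8, 176), the knob top at (365.5, 166) and the lock at (342.8, 131.7). The ball tool lies beside the case near the knob, and the bottles and cutter are on the other side.

Run:
```python
from h import *
from scipy.optimize import least_squares
pt=vision.capture('top'); ps=vision.capture('scene')
# wheel rim: dark pixels fit in top
def wheel(p,c,r):
    g=cv2.cvtColor(p['img'],cv2.COLOR_RGB2GRAY)
    m=(g<80).astype(np.uint8)
    mm=np.zeros_like(m); cv2.circle(mm,c,r,1,-1); m=m*mm
    cs,_=cv2.findContours(m,cv2.RETR_EXTERNAL,cv2.CHAIN_APPROX_NONE)
    k=max(cs,key=len); h=cv2.convexHull(k)
    return cv2.fitEllipse(k), len(k)
print(wheel(pt,(293,205),42),wheel(ps,(335,175),44))
for p,o in((pt,dict(hub=(293.7,204.7),knob=(280,175.7),lock=(240.7,230))),(ps,dict(hub=(334.8,176.2),knob=(365.5,165.9),lock=(342.8,131.7)))):
    X={k:atz(p,o[k],z) for k,z in (('hub',.112),('knob',.167),('lock',.150))}
    for k in X: print(k,X[k].round(4))
    for k in('knob','lock'):
        d=X[k]-X['hub']; print(k,np.hypot(*d[:2]).round(4),np.degrees(np.arctan2(d[1],d[0])).round(1))
obs=[(pt,'h',(293.7,204.7)),(pt,'k',(280,175.7)),(pt,'l',(240.7,230)),(ps,'h',(334.8,176.2)),(ps,'k',(365.5,165.9)),(ps,'l',(342.8,131.7))]
def pts(v):
    x,y,a,b=v
    return dict(h=(x,y,.112),k=(x+.08*np.cos(b),y+.08*np.sin(b),.167),l=(x+.15*np.cos(a),y+.15*np.sin(a),.15))
def f(v):
    P=pts(v); return np.concatenate([proj(p,P[k])-np.array(u) for p,k,u in obs])
r=least_squares(f,[.53,.033,2,1],loss='soft_l1'); print(r.x,np.degrees(r.x[2:]),r.fun.reshape(-1,2).round(1)); print(pts(r.x))
```

```text
(((293.2671203613281, 205.8137969970703), (68.97914123535156, 69.76444244384766), 117.0462417602539), 199) (((334.7896423339844, 181.69017028808594), (56.156593322753906, 71.8807373046875), 87.0352783203125), 188)
hub [0.5303 0.0303 0.112 ]
knob [0.596  0.0617 0.167 ]
lock [0.4601 0.1622 0.15  ]
knob 0.0728 25.6
lock 0.1495 118.0
hub [0.5255 0.0352 0.112 ]
knob [0.5984 0.066  0.167 ]
lock [0.4656 0.1617 0.15  ]
knob 0.0792 23.0
lock 0.14 115.3
[0.5276346  0.02936541 2.02835375 0.45481968] [116.21610911  26.05924809] [[ 0.3  1. ]
 [-1.1 -1.3]
 [-0.7 -0.5]
 [-0.6  1.6]
 [ 0.1  0.5]
 [-0.8 -1. ]]
{'h': (np.float64(0.5276346003298826), np.float64(0.029365406910524135), 0.112), 'k': (np.float64(0.599501820934595), np.float64(0.06450943346630741), 0.167), 'l': (np.float64(0.46137088445850316), np.float64(0.16393553717321316), 0.15)}
```

Call:
carry_out:
  rows:
    - [[0,-0.1,-0.1,-0.045],[0,-0.2,-0.2,-0.09],[0,-0.35,-0.35,-0.135],[0,-0.5,-0.5,-0.18],[0,-0.65,-0.65,-0.225],[0,-0.8,-0.75,-0.27],[0,-0.95,-0.8,-0.315],[0,-1,-0.8,-0.351]]
  jaw: 1
  squeeze: 60

```text
t: 1.9
position: [0.2369, -0.4678, 0.2785]
eef_rot: [2.214, 2.227, -0.001]
contact_force: [0.2, -0.5, 0.6]
opening: 0.0853
```

Call:
carry_out:
  rows:
    - [[0.12,0.08,0,0],[0.25,0.17,0,0],[0.4,0.27,0,0],[0.55,0.37,0,0],[0.7,0.48,0,0],[0.85,0.6,0,0],[1,0.7,0,0],[1,0.7,0,0]]

```text
t: 2.7
position: [0.3085, -0.3658, 0.2768]
eef_rot: [-2.218, -2.224, -0.002]
contact_force: [0.2, -0.6, 1.0]
opening: 0.0854
```

Call:
carry_out:
  rows:
    - [[0.12,0.08,0,0],[0.25,0.17,0,0],[0.4,0.27,0,0],[0.55,0.37,0,0],[0.7,0.48,0,0],[0.85,0.6,0,0],[1,0.7,0,0],[1,0.7,0,0]]

```text
t: 3.5
position: [0.3779, -0.2666, 0.2769]
eef_rot: [-2.219, -2.224, -0.001]
contact_force: [-0.1, -0.2, 0.4]
opening: 0.0856
```

Call:
carry_out:
  rows:
    - [[0.12,0.08,0,0],[0.25,0.17,0,0],[0.4,0.27,0,0],[0.55,0.37,0,0],[0.7,0.48,0,0],[0.85,0.6,0,0],[1,0.7,0,0],[1,0.7,0,0]]

```text
t: 4.3
position: [0.4476, -0.1674, 0.2769]
eef_rot: [-2.219, -2.223, -0.0]
contact_force: [0.4, -0.4, 0.1]
opening: 0.0855
```

Call:
carry_out:
  rows:
    - [[0.12,0.08,0,0],[0.25,0.17,0,0],[0.4,0.27,0,0],[0.55,0.37,0,0],[0.7,0.48,0,0],[0.85,0.6,0,0],[1,0.7,0,0],[1,0.7,0,0]]

```text
t: 5.1
position: [0.5175, -0.0679, 0.2768]
eef_rot: [2.22, 2.223, -0.0]
contact_force: [-0.7, -0.4, 0.5]
opening: 0.086
```

Call:
carry_out:
  rows:
    - [[0.12,0.08,0,0],[0.25,0.17,0,0],[0.4,0.27,0,0],[0.55,0.37,0,0],[0.7,0.48,0,0],[0.85,0.6,0,0],[1,0.7,0,0],[1,0.7,0,0]]

```text
t: 5.9
position: [0.5882, 0.0339, 0.2767]
eef_rot: [-2.218, -2.225, -0.001]
contact_force: [-0.2, -0.4, -0.4]
opening: 0.0853
```

```bash
cat >> h.py <<'E'
def wray(p,uv):
    f=200/np.tan(np.radians(p['vfov'])/2)
    v=np.array([uv[0]-p['cx'],uv[1]-p['cy']]); r=np.hypot(*v); th=r/f
    d=np.array([*(np.sin(th)*v/max(r,1e-9)),np.cos(th)])
    R=np.array(p['R']);t=np.array(p['t']); return -R.T@t,R.T@d
def watz(p,uv,z):
    o,d=wray(p,uv); return o+d*(z-o[2])/d[2]
def wproj(p,X):
    f=200/np.tan(np.radians(p['vfov'])/2)
    c=np.array(p['R'])@np.array(X)+np.array(p['t']); th=np.arctan2(np.hypot(c[0],c[1]),c[2]); n=np.hypot(c[0],c[1])
    return np.array([p['cx']+f*th*c[0]/n,p['cy']+f*th*c[1]/n])
E
python3 - <<'E'
from h import *
p=vision.capture('wrist'); save(p,'w1'); print(p['vfov'],p['cx'],p['cy'],-np.array(p['R']).T@np.array(p['t']))
import pickle; pickle.dump(p,open('w1.pkl','wb'))
Z=dict(hub=.112,knob_center=.143,lock_top=.150)
for k,z in Z.items():
    for r in models.spot_point(k,p)[:2]: print(k,round(r['score'],2),np.round(r['xy'],1),watz(p,r['xy'],z).round(4))
    
for X in [(.528,.03,.112),(.5995,.0645,.167),(.4614,.164,.15)]: print(wproj(p,X))
E
```

```text
65.70646984690485 319.1083750726283 200.5867269682808 [0.58934053 0.10121268 0.45394914]
hub 0.91 [264.7 179.8] [0.5277 0.0315 0.112 ]
knob_center 0.66 [330.5 155. ] [0.601  0.0634 0.143 ]
lock_top 0.91 [190.4  62.1] [0.4576 0.164  0.15  ]
[264.97222858 181.06427416]
[329.83568047 156.91393162]
[193.73613738  61.69240692]
```

View pics/w1.png

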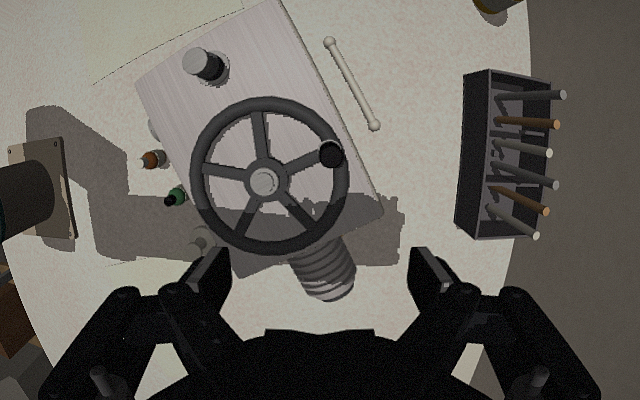

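Run:
```python
import cv2
i=cv2.imread('pics/w1.png')
a=cv2.resize(i[120:200,240:360],None,fx=6,fy=6,interpolation=2);a=cv2.convertScaleAbs(a,alpha=1.8,beta=20)
cv2.imwrite('pics/w1c.png',a)
b=cv2.resize(i[30:100,150:250],None,fx=6,fy=6,interpolation=2); cv2.imwrite('pics/w1d.png',b)
```

```text
(no output)
```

View pics/w1c.png

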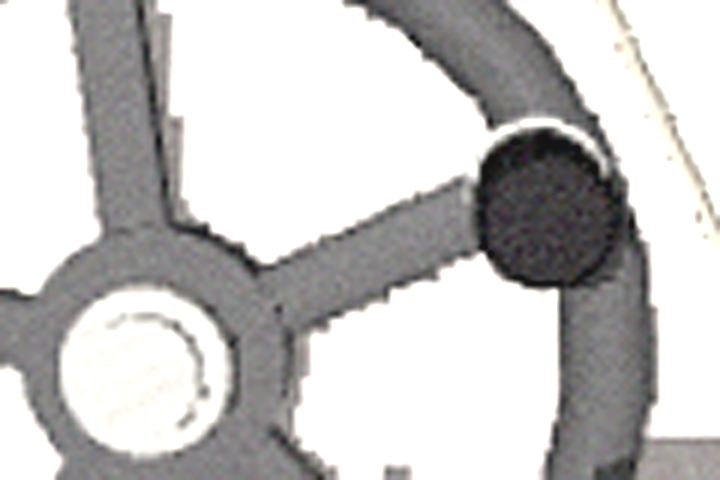

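View pics/w1d.png

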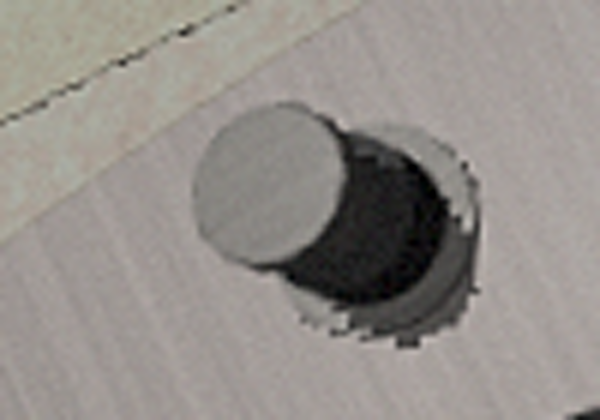

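Wrist picture: the hub boss is at px (264.2, 182), the knob top disc at (331.3, 155.3) and the lock head at (195, 61).

Run:
```python
from h import *
import pickle
p=pickle.load(open('w1.pkl','rb'))
h=watz(p,(264.2,182),.112);k=watz(p,(331.3,155.3),.167);l=watz(p,(195,61),.15)
for q in(h,k,l): print(q.round(4),np.hypot(*(q-h)[:2]).round(4),np.degrees(np.arctan2(*(q-h)[1::-1])).round(1))
# rim fit
g=cv2.cvtColor(p['img'],cv2.COLOR_RGB2GRAY)
from scipy.optimize import least_squares
```

```text
[0.5271 0.0289 0.112 ] 0.0 0.0
[0.6008 0.066  0.167 ] 0.0826 26.7
[0.4628 0.1646 0.15  ] 0.1501 115.3
```

Call:
carry_out:
  rows:
    - [[0.1,0.04,0,0],[0.2,0.08,0.1,0],[0.31,0.11,0.25,0],[0.31,0.11,0.4,0],[0.31,0.11,0.55,0],[0.31,0.11,0.7,0],[0.31,0.11,0.8,0],[0.31,0.11,0.8,0]]

```text
t: 6.9
position: [0.5961, 0.0626, 0.1945]
eef_rot: [-2.219, -2.22, 0.005]
contact_force: [-1.6, 0.0, 0.0]
opening: 0.0853
```

Run:
```python
from h import *
p=vision.capture('wrist'); save(p,'w2')
i=cv2.imread('pics/w2.png'); cv2.imwrite('pics/w2c.png',i)
print(wproj(p,(.5995,.065,.167)),wproj(p,(.5273,.0295,.112)),monitor.read_state()['position'])
```

```text
[322.17124037 212.58726591] [242.93692314 230.89792022] [0.59702904 0.06264291 0.1959004 ]
```

View pics/w2.png

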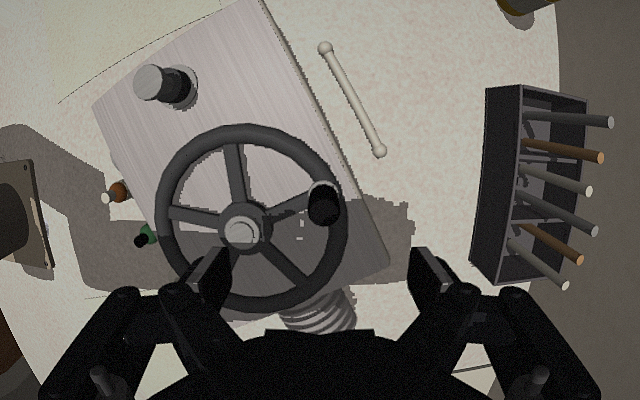

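Run:
```python
import cv2
i=cv2.imread('pics/w2.png')
a=cv2.resize(i[160:260,230:350],None,fx=6,fy=6,interpolation=2);a=cv2.convertScaleAbs(a,alpha=2.5,beta=20)
cv2.imwrite('pics/w2c.png',a)
```

```text
(no output)
```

View pics/w2c.png

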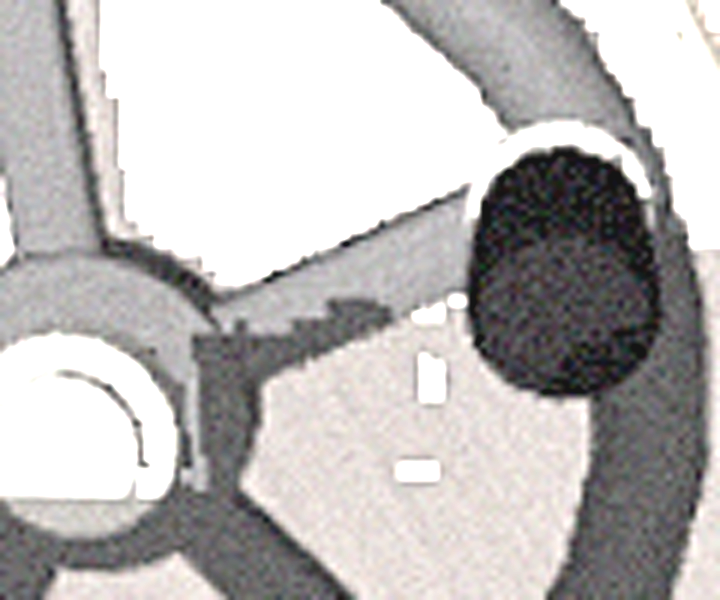

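Knob top is at px (324, 212), within 2 px of the prediction. Descending.

Call:
carry_out:
  rows:
    - [[0.025,0.03,0.05,0],[0.025,0.03,0.15,0],[0.025,0.03,0.27,0],[0.025,0.03,0.4,0],[0.025,0.03,0.52,0],[0.025,0.03,0.62,0],[0.025,0.03,0.67,0],[0.025,0.03,0.67,0]]

```text
t: 7.75
position: [0.6, 0.0654, 0.1288]
eef_rot: [-2.22, -2.221, 0.002]
contact_force: [0.2, -0.7, -0.2]
opening: 0.0853
```

Call:
carry_out:
  rows:
    - [[0,0,0,0],[0,0,0,0],[0,0,0,0],[0,0,0,0],[0,0,0,0],[0,0,0,0],[0,0,0,0],[0,0,0,0]]
  jaw: -1
  squeeze: 40

```text
t: 8.55
position: [0.5997, 0.065, 0.1309]
eef_rot: [-2.22, -2.222, 0.003]
contact_force: [-4.6, -0.6, 4.7]
opening: 0.0192
```

Run:
```python
from h import *
s=monitor.read_state(); print(s['opening'],s['contact_force'],s['position'])
p=vision.capture('wrist'); save(p,'w3')
p=vision.capture('scene'); cv2.imwrite('pics/s3.png',cv2.resize(p['img'][80:260,260:480,::-1],None,fx=3,fy=3,interpolation=2))
s=monitor.read_state(); print(s['opening'],s['contact_force'],s['position'])
```

```text
0.019203522514636563 [-4.64363685 -0.61189877  4.71932403] [0.59970078 0.06499066 0.13088743]
0.01928589911236908 [-4.13689084 -0.74318693  5.57765313] [0.59970147 0.06500635 0.13087116]
```

View pics/w3.png

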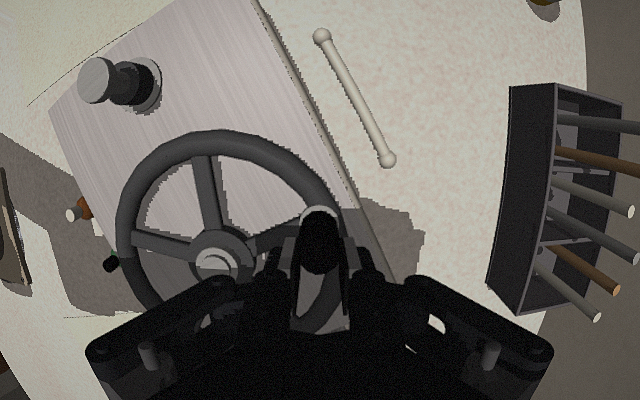

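View pics/s3.png

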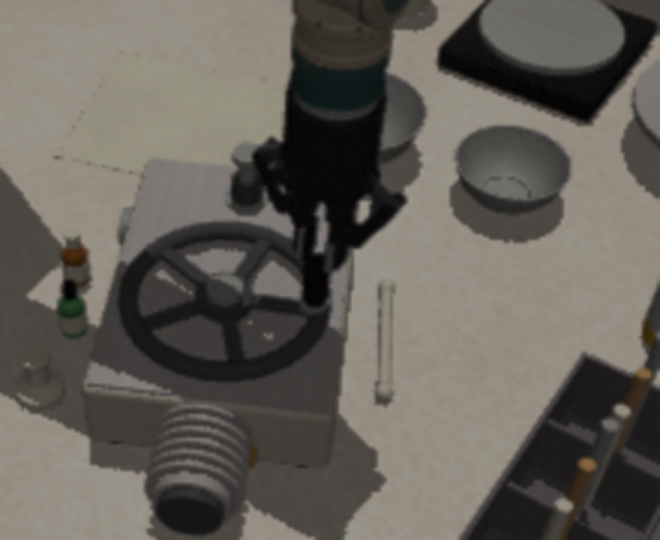

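Run:
```python
import numpy as np
for a in np.arange(26.4,-150,-10):
    f=lambda d:(.8*(np.sin(np.radians(a-d))-np.sin(np.radians(a))),.8*(np.cos(np.radians(a-d))-np.cos(np.radians(a))))
    print(a.round(1),*[('%.3f,%.3f'%f(d)) for d in (2.5,5,7.5,10)])
```

```text
26.4 -0.032,0.015 -0.064,0.028 -0.097,0.040 -0.130,0.051
16.4 -0.034,0.009 -0.068,0.017 -0.102,0.023 -0.137,0.028
6.4 -0.035,0.003 -0.070,0.005 -0.105,0.005 -0.139,0.003
-3.6 -0.035,-0.003 -0.069,-0.007 -0.104,-0.013 -0.138,-0.021
-13.6 -0.034,-0.009 -0.067,-0.019 -0.100,-0.031 -0.132,-0.044
-23.6 -0.032,-0.015 -0.063,-0.031 -0.093,-0.048 -0.122,-0.067
-33.6 -0.029,-0.020 -0.056,-0.041 -0.083,-0.063 -0.109,-0.087
-43.6 -0.025,-0.025 -0.048,-0.050 -0.071,-0.077 -0.092,-0.105
-53.6 -0.020,-0.029 -0.039,-0.058 -0.056,-0.088 -0.073,-0.119
-63.6 -0.015,-0.032 -0.028,-0.064 -0.040,-0.097 -0.051,-0.130
-73.6 -0.009,-0.034 -0.017,-0.068 -0.023,-0.102 -0.028,-0.137
-83.6 -0.003,-0.035 -0.005,-0.070 -0.005,-0.105 -0.003,-0.139
-93.6 0.003,-0.035 0.007,-0.069 0.013,-0.104 0.021,-0.138
-103.6 0.009,-0.034 0.019,-0.067 0.031,-0.100 0.044,-0.132
-113.6 0.015,-0.032 0.031,-0.063 0.048,-0.093 0.067,-0.122
-123.6 0.020,-0.029 0.041,-0.056 0.063,-0.083 0.087,-0.109
-133.6 0.025,-0.025 0.050,-0.048 0.077,-0.071 0.105,-0.092
-143.6 0.029,-0.020 0.058,-0.039 0.088,-0.056 0.119,-0.073
```

Call:
carry_out:
  rows:
    - [[-0.015,0.007,-0.015,0],[-0.031,0.015,-0.02,0],[-0.046,0.022,-0.02,0],[-0.063,0.028,-0.02,0],[-0.079,0.034,-0.02,0],[-0.096,0.04,-0.02,0],[-0.128,0.051,-0.02,0],[-0.128,0.051,-0.02,0]]

```text
t: 9.45
position: [0.6068, 0.052, 0.1326]
eef_rot: [2.22, 2.221, 0.001]
contact_force: [1.4, 0.4, 5.2]
opening: 0.0002
```

Run:
```python
from h import *
p=vision.capture('wrist'); save(p,'w4')
print(wproj(p,(.5995,.065,.167)),wproj(p,(.5273,.0295,.112)))
p2=vision.capture('scene')
a=cv2.resize(p2['img'][120:220,280:400,::-1],None,fx=6,fy=6,interpolation=2); cv2.imwrite('pics/s4.png',cv2.convertScaleAbs(a,alpha=1.8,beta=10))
s=monitor.read_state(); print(s['opening'],s['contact_force'],s['position'])
i=cv2.imread('pics/w4.png'); a=cv2.resize(i[180:330,220:420],None,fx=4,fy=4,interpolation=2); cv2.imwrite('pics/w4c.png',cv2.convertScaleAbs(a,alpha=2.5,beta=20))
i=cv2.imread('pics/w3.png'); a=cv2.resize(i[180:330,220:420],None,fx=4,fy=4,interpolation=2); cv2.imwrite('pics/w3c.png',cv2.convertScaleAbs(a,alpha=2.5,beta=20))
```

```text
[301.59159207 230.12777848] [208.16336599 247.35682568]
-0.0004563094809121127 [1.68678106 0.72084727 5.06160054] [0.60681125 0.0520189  0.13256747]
```

View pics/w4c.png

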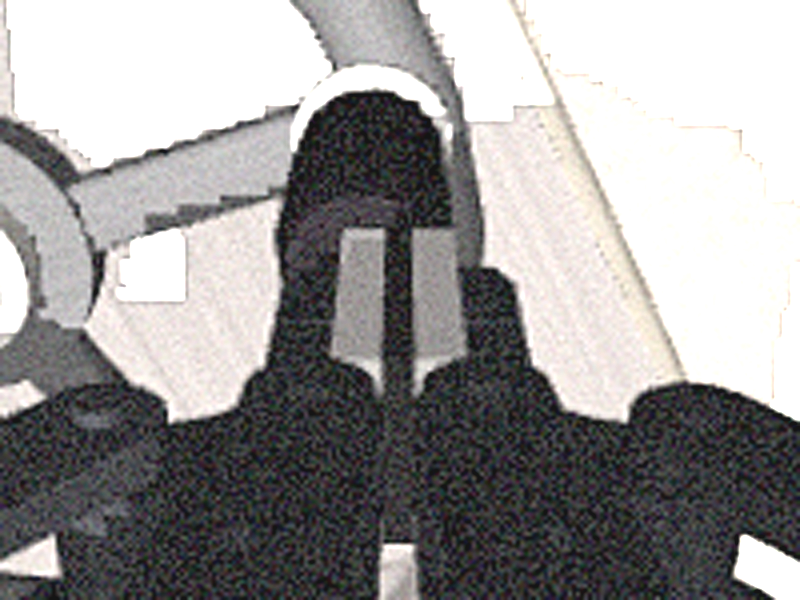

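View pics/s4.png

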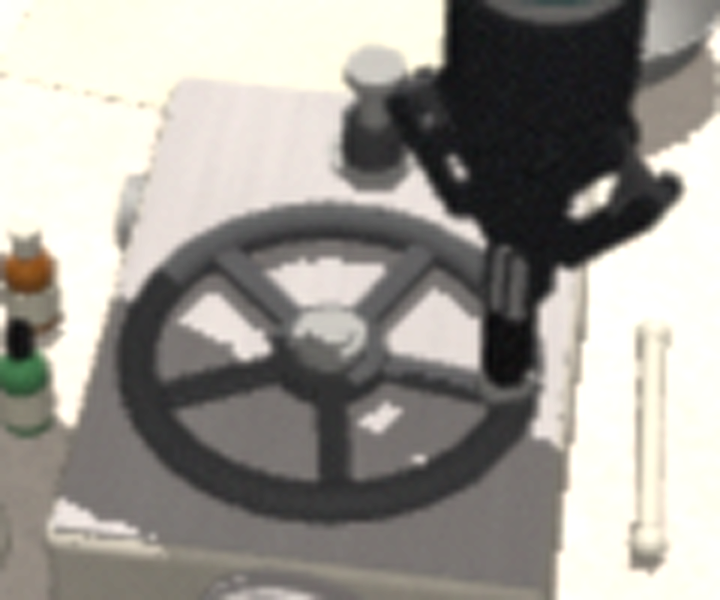

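View pics/w3c.png

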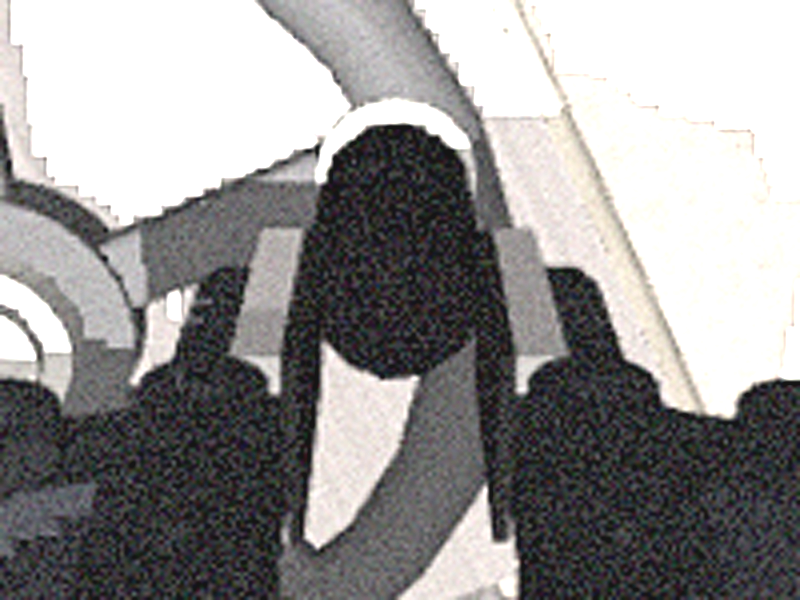

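Run:
```python
from h import *
import pickle
p=vision.capture('wrist'); pickle.dump(p,open('w5.pkl','wb'))
P=monitor.read_state()['position']
for dy in (-.011,0,.011):
  for dz in (0,.01,.02,.036):
    print(dy,dz,wproj(p,P+np.array([0,dy,dz])).round(1))
for a in (20,26.4,30): 
  for z in (.119,.167): 
    b=np.radians(a);c=np.array([.5273+.08*np.cos(b),.0295+.08*np.sin(b),z]); print(a,z,[wproj(p,c+np.array([0,q,0])).round(0) for q in(-.012,.012)])
```

```text
-0.011 0 [316.9 246.3]
-0.011 0.01 [316.8 253.1]
-0.011 0.02 [316.7 260.6]
-0.011 0.036 [316.6 274.3]
0 0 [316.9 229.9]
0 0.01 [316.8 236. ]
0 0.02 [316.7 242.8]
0 0.036 [316.5 255.3]
0.011 0 [316.8 212.7]
0.011 0.01 [316.7 218.1]
0.011 0.02 [316.6 224. ]
0.011 0.036 [316.4 235. ]
20 0.119 [array([310., 233.]), array([310., 198.])]
20 0.167 [array([308., 266.]), array([308., 223.])]
26.4 0.119 [array([305., 221.]), array([304., 185.])]
26.4 0.167 [array([301., 252.]), array([300., 207.])]
30 0.119 [array([301., 214.]), array([301., 178.])]
30 0.167 [array([296., 244.]), array([295., 198.])]
```

Run:
```python
from h import *
p=vision.capture('scene'); P=monitor.read_state()['position']
i=p['img'][:,:,::-1].copy(); o=(280,120)
a=cv2.convertScaleAbs(cv2.resize(i[120:220,280:400],None,fx=6,fy=6,interpolation=2),alpha=2.2,beta=20)
for dz,c in((0,(0,0,255)),(.018,(0,255,255)),(.036,(0,255,0))):
    u=(proj(p,P+np.array([0,0,dz]))-o)*6; cv2.circle(a,tuple(int(x) for x in u),4,c,1)
b=np.radians(19)
for z in(.119,.167):
    pts=np.array([(proj(p,(.5273+.08*np.cos(b)+.012*np.cos(t),.0295+.08*np.sin(b)+.012*np.sin(t),z))-o)*6 for t in np.linspace(0,6.28,30)]).astype(int)
    cv2.polylines(a,[pts],True,(255,0,255),1)
pts=np.array([(proj(p,(.5273+.096*np.cos(t),.0295+.096*np.sin(t),.112))-o)*6 for t in np.linspace(0,6.28,60)]).astype(int)
cv2.polylines(a,[pts],True,(255,255,0),1)
cv2.imwrite('pics/s5.png',a)
```

```text
(no output)
```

View pics/s5.png

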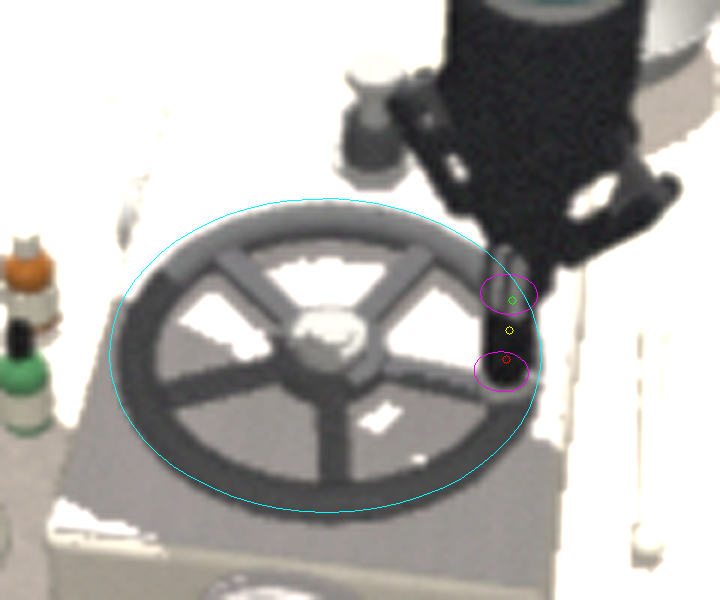

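```bash
python3 - <<'E'
from h import *
import pickle
p=pickle.load(open('w1.pkl','rb')); P=np.array([.5882,.0339,.2767])
for dz in (0,.013,.03,.036,.05):
  print(dz,[wproj(p,P+np.array([dx,dy,dz])).round(0) for dx in(-.043,.043) for dy in(-.011,.011)])
E
python3 - <<'E'
import cv2
i=cv2.imread('pics/w1.png')
cv2.imwrite('pics/w1e.png',cv2.convertScaleAbs(cv2.resize(i[230:330,160:280],None,fx=6,fy=6,interpolation=2),alpha=2.5,beta=20))
E
```

```text
0 [array([249., 245.]), array([247., 212.]), array([385., 246.]), array([387., 213.])]
0.013 [array([245., 254.]), array([242., 219.]), array([389., 255.]), array([392., 220.])]
0.03 [array([238., 267.]), array([234., 230.]), array([395., 268.]), array([399., 230.])]
0.036 [array([235., 272.]), array([231., 234.]), array([398., 273.]), array([402., 234.])]
0.05 [array([228., 286.]), array([223., 245.]), array([404., 286.]), array([409., 245.])]
```

View pics/w1e.png

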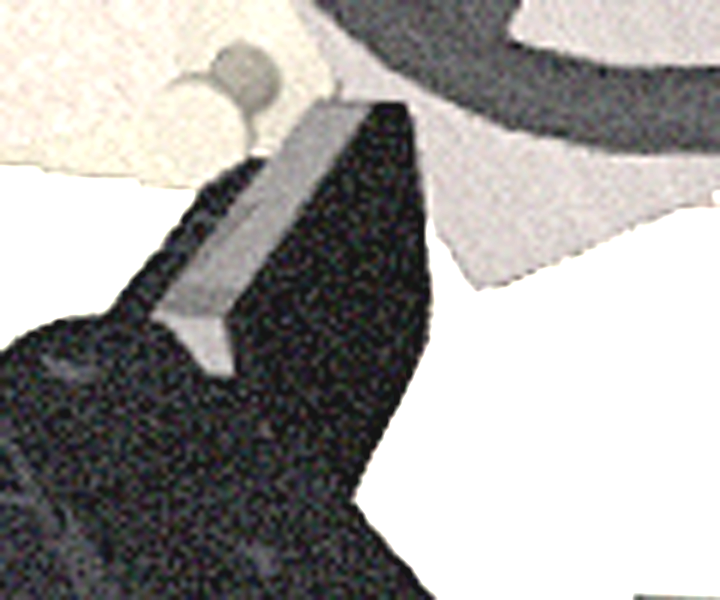

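The images disagree with the reported TCP. The real fingertips sit about 35 mm above it: they are standing on the knob top (167 mm) while the reading is z = 0.1326, and both the wrist and scene views agree. So the grasp only caught the knob's top edge. I'll go up, open, look again and then grasp 35 mm deeper.

Call:
carry_out:
  rows:
    - [[0,0,-0.1,0],[0,0,-0.2,0],[0,0,-0.35,0],[0,0,-0.5,0],[0,0,-0.6,0],[0,0,-0.6,0],[0,0,-0.6,0],[0,0,-0.6,0]]

```text
t: 10.45
position: [0.6053, 0.0526, 0.1913]
eef_rot: [-2.22, -2.222, 0.002]
contact_force: [0.1, 0.0, -0.5]
opening: -0.0
```

Call:
carry_out:
  rows:
    - [[0,0,0,0],[0,0,0,0],[0,0,0,0],[0,0,0,0],[0,0,0,0],[0,0,0,0],[0,0,0,0],[0,0,0,0]]
  jaw: 1

```text
t: 11.25
position: [0.6059, 0.0526, 0.192]
eef_rot: [2.221, 2.222, 0.0]
contact_force: [-0.2, 0.1, -0.2]
opening: 0.0854
```

Run:
```python
from h import *
import pickle
p=vision.capture('wrist'); pickle.dump(p,open('w6.pkl','wb')); print(monitor.read_state()['position'],monitor.read_state()['contact_force'])
i=p['img'][:,:,::-1]; o=(180,160)
a=cv2.convertScaleAbs(cv2.resize(i[160:260,180:340],None,fx=5,fy=5,interpolation=2),alpha=2.5,beta=20)
h=np.array([.5273,.0295])
for A,c in((16,(0,0,255)),(20,(0,255,0))):
  b=np.radians(A)
  for z in(.119,.167):
    pts=np.array([(wproj(p,(h[0]+.08*np.cos(b)+.012*np.cos(t),h[1]+.08*np.sin(b)+.012*np.sin(t),z))-o)*5 for t in np.linspace(0,6.28,30)]).astype(int)
    cv2.polylines(a,[pts],True,c,1)
pts=np.array([(wproj(p,(h[0]+.096*np.cos(t),h[1]+.096*np.sin(t),.108))-o)*5 for t in np.linspace(0,6.28,60)]).astype(int)
cv2.polylines(a,[pts],True,(255,255,0),1)
cv2.imwrite('pics/w6c.png',a)
```

```text
[0.60595079 0.0525886  0.19204961] [ 0.02946526 -0.21374858  0.40861207]
```

View pics/w6c.png

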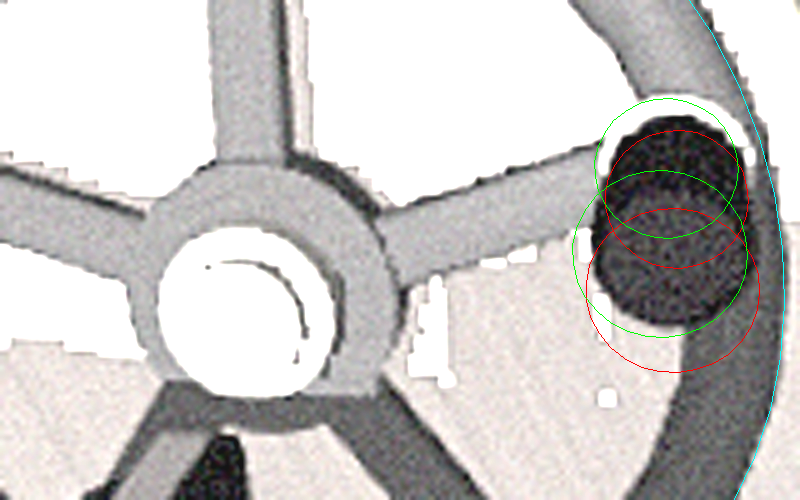

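Run:
```python
from h import *
import pickle
p=pickle.load(open('w6.pkl','rb'))
k=watz(p,(180+673/5,160+248/5),.167);h=watz(p,(180+247/5,160+312/5),.112)
for hh in (h,np.array([.5273,.0295,0])):
  d=(k-hh)[:2]; print(k.round(4),hh.round(4),np.hypot(*d),np.degrees(np.arctan2(d[1],d[0])))
```

```text
[0.6042 0.0579 0.167 ] [0.5261 0.0285 0.112 ] 0.08352651540336577 20.58095815274401
[0.6042 0.0579 0.167 ] [0.5273 0.0295 0.    ] 0.08201595421993178 20.251812584714187
```

Call:
carry_out:
  rows:
    - [[0.05,-0.03,0.05,0],[0.05,-0.03,0.15,0],[0.05,-0.03,0.25,0],[0.05,-0.03,0.38,0],[0.05,-0.03,0.5,0],[0.05,-0.03,0.6,0],[0.05,-0.03,0.67,0],[0.05,-0.03,0.67,0]]

```text
t: 12.1
position: [0.6018, 0.0576, 0.1234]
eef_rot: [-2.219, -2.221, 0.003]
contact_force: [0.2, 0.6, -0.1]
opening: 0.0855
```

Call:
carry_out:
  rows:
    - [[0,0,0.04,0],[0,0,0.08,0],[0,0,0.12,0],[0,0,0.16,0],[0,0,0.2,0],[0,0,0.24,0],[0,0,0.29,0],[0,0,0.29,0]]

```text
t: 12.9
position: [0.6022, 0.0576, 0.095]
eef_rot: [-2.22, -2.221, 0.002]
contact_force: [-0.1, 0.3, -0.4]
opening: 0.0853
```

Run:
```python
from h import *
p=vision.capture('scene'); print(monitor.read_state()['position'])
i=p['img'][:,:,::-1]
cv2.imwrite('pics/s7.png',cv2.convertScaleAbs(cv2.resize(i[120:220,280:400],None,fx=6,fy=6,interpolation=2),alpha=2.2,beta=20))
p=vision.capture('wrist'); i=p['img'][:,:,::-1]
cv2.imwrite('pics/w7.png',cv2.convertScaleAbs(i,alpha=2.0,beta=20))
```

```text
[0.60242273 0.05757758 0.09541731]
```

View pics/s7.png

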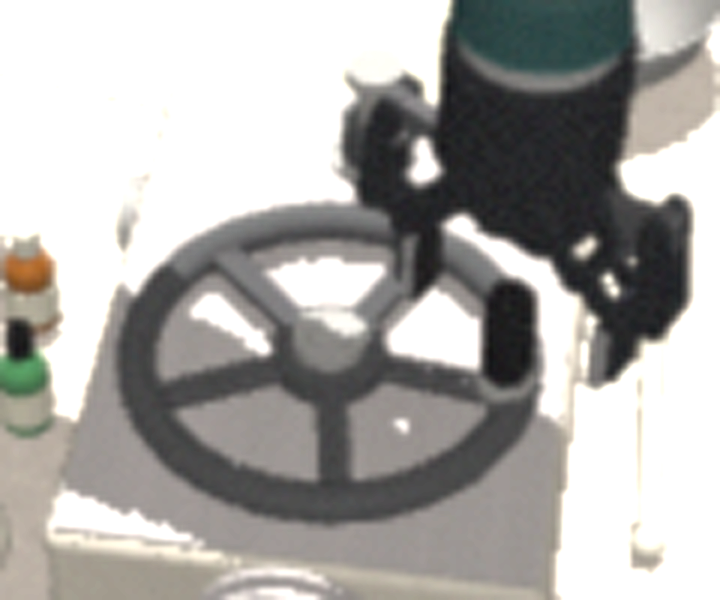

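View pics/w7.png

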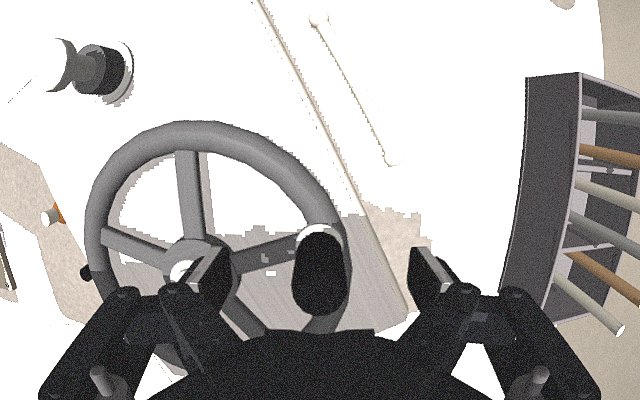

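The scene view (knob at px 510,335 in the crop) shows the fingers now straddling the knob at the right depth, with no contact. Closing.

Call:
carry_out:
  rows:
    - [[0,0,0,0],[0,0,0,0],[0,0,0,0],[0,0,0,0],[0,0,0,0],[0,0,0,0],[0,0,0,0],[0,0,0,0]]
  jaw: -1
  squeeze: 50

```text
t: 13.8
position: [0.6027, 0.0576, 0.0963]
eef_rot: [-2.22, -2.222, 0.0]
contact_force: [-2.2, 0.3, 4.8]
opening: 0.0227
```

Run:
```python
from h import *
s=monitor.read_state(); print(s['opening'],s['contact_force'],s['wrist_torque'],s['position'])
p=vision.capture('wrist'); i=p['img'][:,:,::-1]
cv2.imwrite('pics/w8.png',cv2.convertScaleAbs(i[150:350,160:480],alpha=2.0,beta=20))
```

```text
0.02273071839922276 [-2.18210747  0.28217624  4.79909235] [-0.03813957  0.60110189 -0.01782414] [0.6026648  0.05761211 0.09634122]
```

View pics/w8.png

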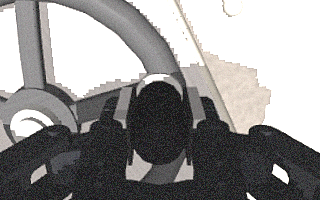

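Run:
```python
import numpy as np
for a in np.arange(20,-140,-10):
    f=lambda d:(.8*(np.sin(np.radians(a-d))-np.sin(np.radians(a))),.8*(np.cos(np.radians(a-d))-np.cos(np.radians(a))))
    print(a,*[('%.3f,%.3f'%f(d)) for d in (1.25,2.5,3.75,5,6.25,7.5,8.75,10)])
```

```text
20 -0.016,0.006 -0.033,0.011 -0.050,0.016 -0.067,0.021 -0.083,0.025 -0.100,0.029 -0.118,0.033 -0.135,0.036
10 -0.017,0.003 -0.034,0.005 -0.052,0.007 -0.069,0.009 -0.087,0.010 -0.104,0.011 -0.121,0.012 -0.139,0.012
0 -0.017,-0.000 -0.035,-0.001 -0.052,-0.002 -0.070,-0.003 -0.087,-0.005 -0.104,-0.007 -0.122,-0.009 -0.139,-0.012
-10 -0.017,-0.003 -0.034,-0.007 -0.051,-0.011 -0.068,-0.015 -0.085,-0.020 -0.102,-0.025 -0.118,-0.030 -0.135,-0.036
-20 -0.016,-0.006 -0.033,-0.013 -0.049,-0.020 -0.064,-0.027 -0.080,-0.034 -0.096,-0.042 -0.111,-0.050 -0.126,-0.059
-30 -0.015,-0.009 -0.030,-0.018 -0.044,-0.028 -0.059,-0.037 -0.073,-0.048 -0.087,-0.058 -0.101,-0.069 -0.114,-0.080
-40 -0.013,-0.011 -0.026,-0.023 -0.039,-0.035 -0.051,-0.047 -0.064,-0.060 -0.076,-0.072 -0.087,-0.085 -0.099,-0.099
-50 -0.011,-0.013 -0.022,-0.027 -0.032,-0.041 -0.042,-0.055 -0.052,-0.070 -0.062,-0.084 -0.071,-0.099 -0.080,-0.114
-60 -0.009,-0.015 -0.017,-0.031 -0.025,-0.046 -0.032,-0.062 -0.039,-0.078 -0.046,-0.094 -0.053,-0.110 -0.059,-0.126
-70 -0.006,-0.016 -0.011,-0.033 -0.016,-0.050 -0.021,-0.067 -0.025,-0.083 -0.029,-0.100 -0.033,-0.118 -0.036,-0.135
-80 -0.003,-0.017 -0.005,-0.034 -0.007,-0.052 -0.009,-0.069 -0.010,-0.087 -0.011,-0.104 -0.012,-0.121 -0.012,-0.139
-90 0.000,-0.017 0.001,-0.035 0.002,-0.052 0.003,-0.070 0.005,-0.087 0.007,-0.104 0.009,-0.122 0.012,-0.139
-100 0.003,-0.017 0.007,-0.034 0.011,-0.051 0.015,-0.068 0.020,-0.085 0.025,-0.102 0.030,-0.118 0.036,-0.135
-110 0.006,-0.016 0.013,-0.033 0.020,-0.049 0.027,-0.064 0.034,-0.080 0.042,-0.096 0.050,-0.111 0.059,-0.126
-120 0.009,-0.015 0.018,-0.030 0.028,-0.044 0.037,-0.059 0.048,-0.073 0.058,-0.087 0.069,-0.101 0.080,-0.114
-130 0.011,-0.013 0.023,-0.026 0.035,-0.039 0.047,-0.051 0.060,-0.064 0.072,-0.076 0.085,-0.087 0.099,-0.099
```

Call:
carry_out:
  rows:
    - [[-0.017,0.006,-0.01,0],[-0.033,0.011,-0.02,0],[-0.05,0.016,-0.02,0],[-0.067,0.021,-0.02,0],[-0.083,0.025,-0.02,0],[-0.1,0.029,-0.02,0],[-0.117,0.033,-0.02,0],[-0.135,0.036,-0.02,0]]

```text
t: 14.65
position: [0.6055, 0.044, 0.0968]
eef_rot: [-2.219, -2.221, 0.002]
contact_force: [-0.3, 1.3, -13.3]
opening: 0.0224
```

Call:
carry_out:
  rows:
    - [[-0.017,0.003,0.007,0],[-0.034,0.005,0.014,0],[-0.052,0.007,0.014,0],[-0.069,0.009,0.014,0],[-0.087,0.01,0.014,0],[-0.104,0.011,0.014,0],[-0.121,0.012,0.014,0],[-0.139,0.012,0.014,0]]

```text
t: 15.45
position: [0.6066, 0.0302, 0.0965]
eef_rot: [-2.219, -2.221, 0.002]
contact_force: [-5.6, 2.1, -7.1]
opening: 0.0229
```

Call:
carry_out:
  rows:
    - [[-0.017,-0.002,0.005,0],[-0.035,-0.005,0.005,0],[-0.052,-0.007,0.005,0],[-0.07,-0.009,0.005,0],[-0.087,-0.011,0.005,0],[-0.104,-0.013,0.005,0],[-0.122,-0.015,0.005,0],[-0.139,-0.018,0.005,0]]

```text
t: 16.25
position: [0.6051, 0.0166, 0.0965]
eef_rot: [-2.219, -2.221, 0.0]
contact_force: [-5.8, 2.1, -5.7]
opening: 0.0226
```

Call:
carry_out:
  rows:
    - [[-0.017,-0.006,0,0],[-0.034,-0.011,0,0],[-0.051,-0.016,0,0],[-0.068,-0.022,0,0],[-0.085,-0.027,0,0],[-0.102,-0.032,0,0],[-0.118,-0.038,0,0],[-0.135,-0.044,0,0]]

```text
t: 17.05
position: [0.6013, 0.0034, 0.0966]
eef_rot: [-2.219, -2.222, -0.001]
contact_force: [-4.1, 3.2, -6.7]
opening: 0.0232
```

Call:
carry_out:
  rows:
    - [[-0.016,-0.007,0,0],[-0.032,-0.014,0,0],[-0.048,-0.022,0,0],[-0.063,-0.03,0,0],[-0.079,-0.037,0,0],[-0.094,-0.046,0,0],[-0.109,-0.054,0,0],[-0.124,-0.063,0,0]]

```text
t: 17.85
position: [0.5953, -0.0088, 0.0965]
eef_rot: [-2.219, -2.222, -0.003]
contact_force: [-3.4, 3.8, -6.2]
opening: 0.0227
```

Call:
carry_out:
  rows:
    - [[-0.015,-0.01,0,0],[-0.03,-0.019,0,0],[-0.044,-0.029,0,0],[-0.058,-0.039,0,0],[-0.072,-0.05,0,0],[-0.085,-0.061,0,0],[-0.099,-0.072,0,0],[-0.112,-0.083,0,0]]

```text
t: 18.65
position: [0.5873, -0.0199, 0.0966]
eef_rot: [-2.219, -2.222, -0.004]
contact_force: [-3.4, 4.9, -6.7]
opening: 0.0231
```

Run:
```python
import numpy as np
from scipy.optimize import least_squares
P=np.array([(.6027,.0576),(.6055,.044),(.6066,.0302),(.6051,.0166),(.6013,.0034),(.5953,-.0088),(.5873,-.0199)])
for R in(.08,None):
    f=lambda v:np.hypot(P[:,0]-v[0],P[:,1]-v[1])-(R or v[2])
    r=least_squares(f,[.527,.03,.08]);print(r.x,(r.fun*1e3).round(2))
    d=P-r.x[:2];print(np.degrees(np.arctan2(d[:,1],d[:,0])).round(1))
h=(.5263,.031)
for a in np.arange(-40,-140,-10):
    f=lambda d:(.8*(np.sin(np.radians(a-d))-np.sin(np.radians(a))),.8*(np.cos(np.radians(a-d))-np.cos(np.radians(a))))
```

```text
[0.52662478 0.03223898 0.08      ] [ 0.19 -0.25  0.    0.02  0.05  0.   -0.  ]
[ 18.4   8.5  -1.5 -11.3 -21.1 -30.9 -40.7]
[0.52603186 0.03235565 0.08057105] [ 0.15 -0.25  0.03  0.05  0.07  0.   -0.05]
[ 18.2   8.3  -1.5 -11.3 -21.  -30.7 -40.5]
```

Call:
carry_out:
  rows:
    - [[-0.012,-0.012,0,0],[-0.024,-0.025,0,0],[-0.036,-0.038,0,0],[-0.048,-0.05,0,0],[-0.061,-0.063,0,0],[-0.073,-0.076,0,0],[-0.084,-0.089,0,0],[-0.095,-0.103,0,0]]

```text
t: 19.45
position: [0.5773, -0.0297, 0.0966]
eef_rot: [-2.22, -2.223, -0.004]
contact_force: [-1.8, 5.3, -7.3]
opening: 0.0231
```

Call:
carry_out:
  rows:
    - [[-0.011,-0.014,0,0],[-0.021,-0.028,0,0],[-0.031,-0.042,0,0],[-0.04,-0.056,0,0],[-0.05,-0.071,0,0],[-0.059,-0.086,0,0],[-0.068,-0.101,0,0],[-0.077,-0.116,0,0]]

```text
t: 20.25
position: [0.5663, -0.0372, 0.0966]
eef_rot: [2.22, 2.223, 0.005]
contact_force: [-0.1, 5.7, -8.3]
opening: 0.0229
```

Call:
carry_out:
  rows:
    - [[-0.008,-0.016,0,0],[-0.016,-0.031,0,0],[-0.024,-0.047,0,0],[-0.031,-0.063,0,0],[-0.038,-0.079,0,0],[-0.044,-0.095,0,0],[-0.05,-0.111,0,0],[-0.056,-0.127,0.005,0]]

```text
t: 21.05
position: [0.5554, -0.0424, 0.0966]
eef_rot: [2.218, 2.222, 0.01]
contact_force: [1.5, 7.5, -7.8]
opening: 0.023
```

Call:
carry_out:
  rows:
    - [[-0.005,-0.016,0,0],[-0.009,-0.033,0,0],[-0.013,-0.05,0,0],[-0.017,-0.067,0,0],[-0.021,-0.083,0,0],[-0.024,-0.1,0,0],[-0.028,-0.118,0,0],[-0.031,-0.136,0.005,0]]

```text
t: 21.85
position: [0.5428, -0.0461, 0.0966]
eef_rot: [2.217, 2.22, 0.011]
contact_force: [3.7, 6.1, -6.8]
opening: 0.0227
```

Call:
carry_out:
  rows:
    - [[-0.002,-0.017,0,0],[-0.004,-0.034,0,0],[-0.006,-0.052,0,0],[-0.007,-0.069,0,0],[-0.008,-0.087,0,0],[-0.009,-0.104,0,0],[-0.009,-0.121,0,0],[-0.009,-0.139,0.005,0]]

```text
t: 22.65
position: [0.5308, -0.0475, 0.0966]
eef_rot: [2.215, 2.218, 0.014]
contact_force: [7.8, 5.5, -9.6]
opening: 0.0225
```

Call:
carry_out:
  rows:
    - [[0,-0.012,0,0],[0.001,-0.024,0,0],[0.001,-0.035,0,0],[0.002,-0.047,0,0],[0.003,-0.058,0,0],[0.003,-0.07,0,0],[0.004,-0.07,0,0],[0.004,-0.07,0,0]]

```text
t: 23.45
position: [0.5246, -0.0476, 0.0967]
eef_rot: [2.214, 2.216, 0.015]
contact_force: [8.0, 3.6, -11.4]
opening: 0.0227
```

Call:
carry_out:
  rows:
    - [[0.002,-0.012,0.005,0],[0.003,-0.024,0.008,0],[0.005,-0.035,0.008,0],[0.006,-0.047,0.008,0],[0.008,-0.058,0.008,0],[0.01,-0.069,0.008,0],[0.01,-0.069,0.008,0],[0.01,-0.069,0.008,0]]

```text
t: 24.25
position: [0.5188, -0.0472, 0.0967]
eef_rot: [2.212, 2.214, 0.015]
contact_force: [8.7, 2.5, -9.2]
opening: 0.0227
```

Call:
carry_out:
  rows:
    - [[0.003,-0.012,0,0],[0.005,-0.023,0,0],[0.008,-0.035,0,0],[0.01,-0.046,0,0],[0.013,-0.057,0,0],[0.015,-0.068,0,0],[0.015,-0.068,0,0],[0.015,-0.068,0,0]]

```text
t: 25.05
position: [0.5125, -0.0463, 0.0967]
eef_rot: [2.212, 2.213, 0.015]
contact_force: [10.4, 2.0, -10.6]
opening: 0.0225
```

Call:
carry_out:
  rows:
    - [[0.004,-0.011,0,0],[0.007,-0.023,0,0],[0.011,-0.034,0,0],[0.014,-0.045,0,0],[0.018,-0.056,0,0],[0.021,-0.066,0,0],[0.021,-0.066,0,0],[0.021,-0.066,0,0]]

```text
t: 25.85
position: [0.5071, -0.0451, 0.0967]
eef_rot: [2.21, 2.211, 0.015]
contact_force: [13.1, -0.8, -14.9]
opening: 0.023
```

Call:
carry_out:
  rows:
    - [[0.004,-0.011,0.003,0],[0.009,-0.021,0.006,0],[0.013,-0.032,0.006,0],[0.017,-0.042,0.006,0],[0.021,-0.053,0.006,0],[0.025,-0.063,0.006,0],[0.025,-0.063,0.006,0],[0.025,-0.063,0.006,0]]

```text
t: 26.65
position: [0.4951, -0.0412, 0.0963]
eef_rot: [2.216, 2.217, 0.006]
contact_force: [0.9, 1.6, 7.5]
opening: 0.0227
```

The force climbed to 12.9 N at −104° and has now dropped to about 0 at −113°, so the peak is passed. I'll go about 3° further for margin in the 3–20° window.

Call:
carry_out:
  rows:
    - [[0.004,-0.009,-0.003,0],[0.008,-0.018,-0.006,0],[0.012,-0.027,-0.006,0],[0.015,-0.034,-0.006,0],[0.015,-0.034,-0.006,0],[0.015,-0.034,-0.006,0],[0.015,-0.034,-0.006,0],[0.015,-0.034,-0.006,0]]

```text
t: 27.45
position: [0.4903, -0.039, 0.0962]
eef_rot: [2.218, 2.22, 0.005]
contact_force: [1.4, 2.3, 8.7]
opening: 0.0224
```

Call:
carry_out:
  rows:
    - [[0,0,0,0],[0,0,0,0],[0,0,0,0],[0,0,0,0],[0,0,0,0],[0,0,0,0],[0,0,0,0],[0,0,0,0]]
  jaw: 1

```text
t: 28.25
position: [0.4879, -0.0387, 0.0938]
eef_rot: [2.221, 2.222, -0.0]
contact_force: [-0.2, 0.4, 0.1]
opening: 0.0853
```

Call:
carry_out:
  rows:
    - [[0,0,-0.1,0],[0,0,-0.2,0],[0,0,-0.35,0],[0,0,-0.5,0],[0,0,-0.65,0],[0,0,-0.8,0],[0,0,-0.95,0],[0,0,-1,0]]

```text
t: 29.05
position: [0.4896, -0.039, 0.1967]
eef_rot: [2.218, 2.219, 0.004]
contact_force: [-0.0, -0.6, 0.1]
opening: 0.0853
```

Run:
```python
from h import *
import pickle
s=monitor.read_state();print(s['position'],s['contact_force'],s['opening'],s['joint_positions'])
p=vision.capture('wrist'); pickle.dump(p,open('w9.pkl','wb')); i=p['img'][:,:,::-1]
cv2.imwrite('pics/w9.png',cv2.convertScaleAbs(i,alpha=1.6,beta=10))
p2=vision.capture('scene'); pickle.dump(p2,open('s9.pkl','wb'))
cv2.imwrite('pics/s9.png',cv2.resize(p2['img'][90:260,260:480,::-1],None,fx=3.4,fy=3.4,interpolation=2))
for k,z in dict(hub=.112,lock_top=.150,knob_center=.143).items():
    for r in models.spot_point(k,p)[:1]: print(k,round(r['score'],2),np.round(r['xy'],1),watz(p,r['xy'],z).round(4))
```

```text
[ 0.48958084 -0.03900861  0.19673265] [-0.04063292 -0.62930744  0.11835524] 0.08530461743453671 [-2.11238505e-01  3.48527177e-02 -3.12213270e-01  1.21899488e+00
  2.88694331e-05  1.35880296e+00]
hub 0.69 [360.6 113.5] [0.5261 0.032  0.112 ]
knob_center 0.87 [321.1 206. ] [ 0.4928 -0.0397  0.143 ]
```

View pics/w9.png

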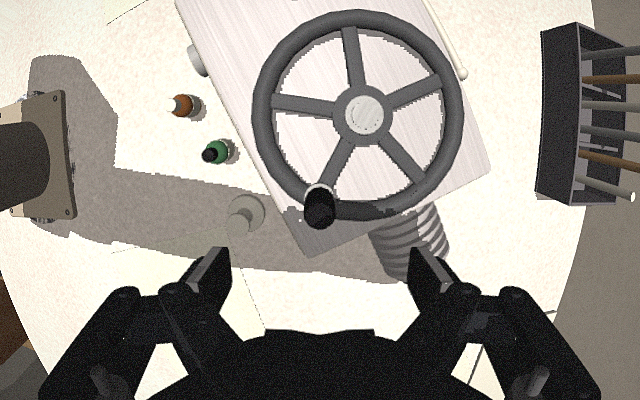

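View pics/s9.png

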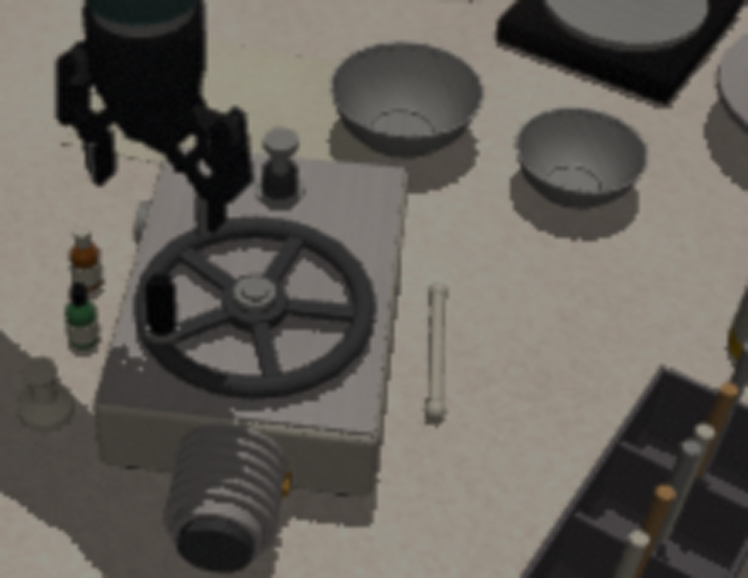

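The wheel stayed put after release, with the knob at about −115°. In the wrist view the knob top is at px (320, 206). Moving over to the lock with the jaws shut.

Call:
carry_out:
  rows:
    - [[0.12,-0.03,0,0],[0.25,-0.06,0,0],[0.4,-0.1,0,0],[0.55,-0.15,0,0],[0.7,-0.19,0,0],[0.85,-0.23,0,0],[1,-0.27,0,0],[1,-0.27,0,0]]
  jaw: -1
  squeeze: 40

```text
t: 30.1
position: [0.4595, 0.0636, 0.1936]
eef_rot: [-2.216, -2.225, 0.0]
contact_force: [0.2, 0.4, 0.4]
opening: 0.0003
```

Run:
```python
from h import *
import pickle
s=monitor.read_state();print(s['position'],s['contact_force'],s['opening'],s['eef_rot'])
p=vision.capture('wrist'); pickle.dump(p,open('w10.pkl','wb')); i=p['img'][:,:,::-1]
for k,z in dict(hub=.112,lock_top=.150,knob_center=.143).items():
    for r in models.spot_point(k,p)[:1]: print(k,round(r['score'],2),np.round(r['xy'],1),watz(p,r['xy'],z).round(4))
u=wproj(p,(.463,.166,.15)); print(u)
x0,y0=int(u[0])-60,int(u[1])-45; print(x0,y0)
cv2.imwrite('pics/w10.png',cv2.resize(i[max(y0,0):y0+90,x0:x0+120],None,fx=6,fy=6,interpolation=2)); cv2.imwrite('pics/w10f.png',i)
```

```text
[0.45952508 0.06355647 0.19359918] [0.22305802 0.44078875 0.43782005] 0.0002836085696375589 [-2.21615424e+00 -2.22524602e+00  3.33632569e-04]
hub 0.79 [389.6 233. ] [0.5253 0.0294 0.112 ]
lock_top 0.7 [318.5  72. ] [0.46   0.1636 0.15  ]
knob_center 0.18 [251.6 226.1] [0.4072 0.0469 0.143 ]
[322.82758769  68.71086073]
262 23
```

View pics/w10.png

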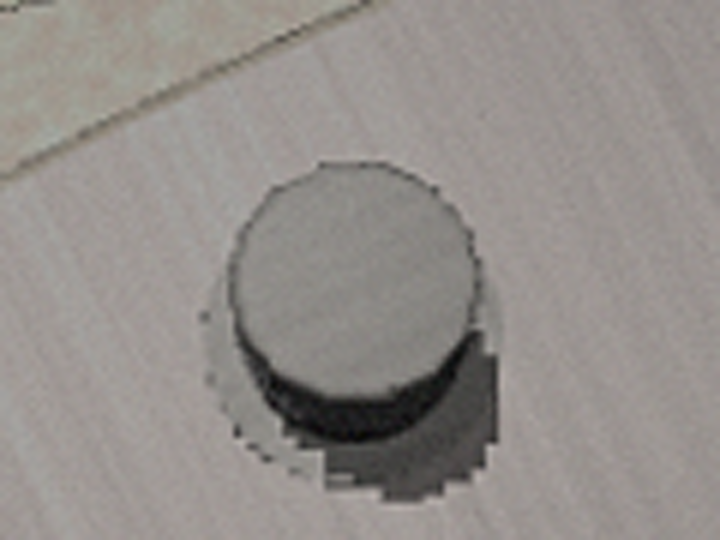

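View pics/w10f.png

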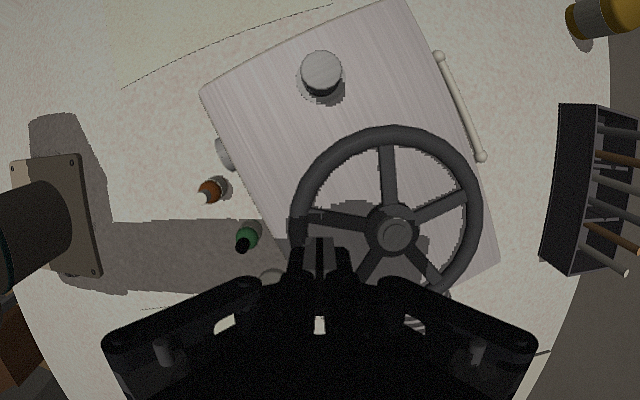

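Call:
carry_out:
  rows:
    - [[0.15,0.005,0,0],[0.3,0.01,0,0],[0.45,0.015,0,0],[0.6,0.02,0.05,0],[0.75,0.025,0.15,0],[0.9,0.03,0.3,0],[1,0.03,0.4,0],[1,0.03,0.45,0]]

```text
t: 31.1
position: [0.4632, 0.1616, 0.1476]
eef_rot: [-2.219, -2.222, 0.002]
contact_force: [-0.4, -0.7, -0.4]
opening: -0.0001
```

Run:
```python
from h import *
s=monitor.read_state();print(s['position'],s['contact_force'],s['opening'])
p2=vision.capture('scene')
cv2.imwrite('pics/s11.png',cv2.convertScaleAbs(cv2.resize(p2['img'][90:190,280:400,::-1],None,fx=6,fy=6,interpolation=2),alpha=1.8,beta=10))
p=vision.capture('wrist')
cv2.imwrite('pics/w11.png',cv2.convertScaleAbs(cv2.resize(p['img'][130:300,220:420,::-1],None,fx=3.5,fy=3.5,interpolation=2),alpha=2,beta=10))
```

```text
[0.4631501  0.1615594  0.14763397] [-0.35319824 -0.68585526 -0.36372979] -0.00013035930253790917
```

View pics/s11.png

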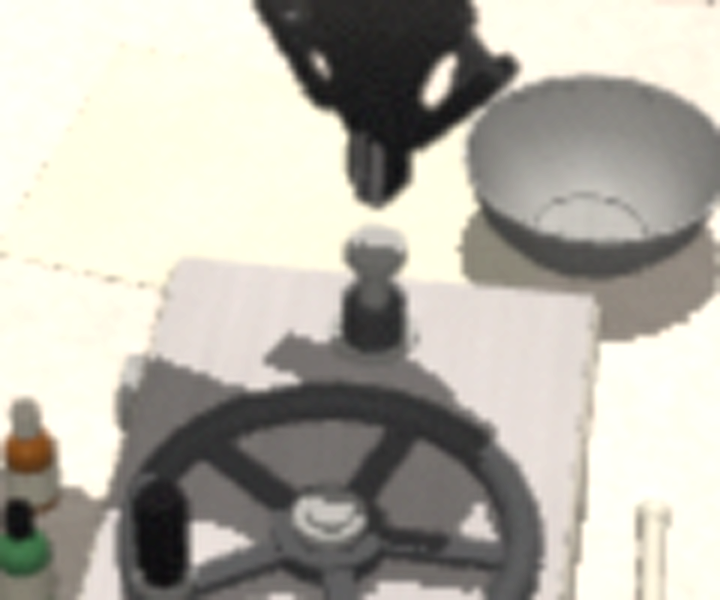

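View pics/w11.png

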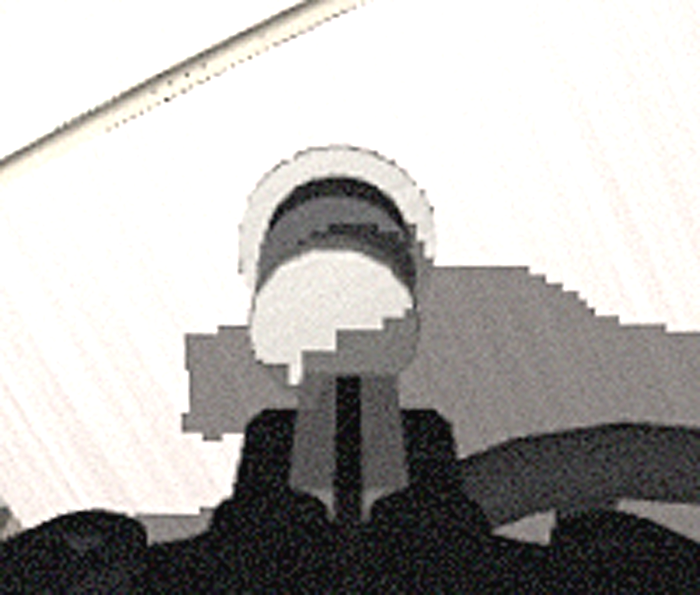

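Call:
carry_out:
  rows:
    - [[0.02,-0.005,0,0],[0.045,-0.01,0.03,0],[0.045,-0.01,0.07,0],[0.045,-0.01,0.12,0],[0.045,-0.01,0.17,0],[0.045,-0.01,0.21,0],[0.045,-0.01,0.25,0],[0.045,-0.01,0.25,0]]

```text
t: 32.0
position: [0.4621, 0.1656, 0.123]
eef_rot: [-2.22, -2.222, 0.002]
contact_force: [-0.1, -0.2, -0.1]
opening: 0.0003
```

Call:
carry_out:
  rows:
    - [[0,0,0.01,0],[0,0,0.02,0],[0,0,0.03,0],[0,0,0.04,0],[0,0,0.05,0],[0,0,0.06,0],[0,0,0.06,0],[0,0,0.06,0]]

```text
t: 32.8
position: [0.4627, 0.1658, 0.1178]
eef_rot: [-2.221, -2.222, 0.0]
contact_force: [0.3, -0.4, 0.8]
opening: 0.0005
```

Call:
carry_out:
  rows:
    - [[0,0,0.005,0],[0,0,0.01,0],[0,0,0.015,0],[0,0,0.02,0],[0,0,0.025,0],[0,0,0.025,0],[0,0,0.025,0],[0,0,0.025,0]]

```text
t: 33.6
position: [0.4628, 0.1658, 0.1156]
eef_rot: [2.221, 2.222, 0.0]
contact_force: [-1.8, -0.5, 3.7]
opening: 0.0001
```

Contact at about z = 0.1156, as expected. Pressing in 2 mm steps.

Call:
carry_out:
  rows:
    - [[0,0,0.005,0],[0,0,0.01,0],[0,0,0.015,0],[0,0,0.02,0],[0,0,0.02,0],[0,0,0.02,0],[0,0,0.02,0],[0,0,0.02,0]]

```text
t: 34.4
position: [0.4628, 0.1658, 0.1132]
eef_rot: [-2.221, -2.222, -0.0]
contact_force: [-1.5, 0.2, 2.4]
opening: 0.0001
```

Call:
carry_out:
  rows:
    - [[0,0,0.005,0],[0,0,0.01,0],[0,0,0.015,0],[0,0,0.015,0],[0,0,0.015,0],[0,0,0.015,0],[0,0,0.015,0],[0,0,0.015,0]]

```text
t: 35.2
position: [0.4628, 0.1658, 0.1118]
eef_rot: [2.221, 2.222, 0.0]
contact_force: [-0.8, -0.7, 2.6]
opening: -0.0002
```

Call:
carry_out:
  rows:
    - [[0,0,0.005,0],[0,0,0.01,0],[0,0,0.015,0],[0,0,0.015,0],[0,0,0.015,0],[0,0,0.015,0],[0,0,0.015,0],[0,0,0.015,0]]

```text
t: 36.0
position: [0.4628, 0.1658, 0.1102]
eef_rot: [2.221, 2.222, -0.0]
contact_force: [-0.4, -0.4, 1.6]
opening: 0.0
```

```bash
python3 -c "
from h import *
s=monitor.read_state();print(s['position'],s['contact_force'])"
```

```text
[0.46276136 0.16576959 0.1102382 ] [-0.44882421 -0.42146132  1.5927522 ]
```

Call:
carry_out:
  rows:
    - [[0,0,0.005,0],[0,0,0.01,0],[0,0,0.015,0],[0,0,0.02,0],[0,0,0.02,0],[0,0,0.02,0],[0,0,0.02,0],[0,0,0.02,0]]

```text
t: 36.8
position: [0.4628, 0.1658, 0.1083]
eef_rot: [-2.221, -2.222, -0.0]
contact_force: [0.3, 0.0, 2.4]
opening: -0.0001
```

Call:
carry_out:
  rows:
    - [[0,0,0.005,0],[0,0,0.01,0],[0,0,0.015,0],[0,0,0.02,0],[0,0,0.02,0],[0,0,0.02,0],[0,0,0.02,0],[0,0,0.02,0]]

```text
t: 37.6
position: [0.4628, 0.1658, 0.1062]
eef_rot: [-2.221, -2.222, 0.0]
contact_force: [-0.7, -0.2, 1.9]
opening: 0.0001
```

Call:
carry_out:
  rows:
    - [[0,0,0.005,0],[0,0,0.01,0],[0,0,0.015,0],[0,0,0.02,0],[0,0,0.02,0],[0,0,0.02,0],[0,0,0.02,0],[0,0,0.02,0]]

```text
t: 38.4
position: [0.4627, 0.1658, 0.1042]
eef_rot: [-2.221, -2.222, 0.0]
contact_force: [-0.2, -0.2, 3.1]
opening: 0.0002
```

Call:
carry_out:
  rows:
    - [[0,0,0.004,0],[0,0,0.008,0],[0,0,0.012,0],[0,0,0.012,0],[0,0,0.012,0],[0,0,0.012,0],[0,0,0.012,0],[0,0,0.012,0]]

```text
t: 39.2
position: [0.4628, 0.1658, 0.1031]
eef_rot: [2.221, 2.222, -0.0]
contact_force: [-1.1, 0.1, 3.1]
opening: 0.0001
```

Call:
carry_out:
  rows:
    - [[0,0,0.003,0],[0,0,0.006,0],[0,0,0.01,0],[0,0,0.01,0],[0,0,0.01,0],[0,0,0.01,0],[0,0,0.01,0],[0,0,0.01,0]]

```text
t: 40.0
position: [0.4628, 0.1658, 0.1021]
eef_rot: [2.221, 2.222, 0.0]
contact_force: [-0.2, 0.4, 3.8]
opening: 0.0001
```

Call:
carry_out:
  rows:
    - [[0,0,0.003,0],[0,0,0.006,0],[0,0,0.008,0],[0,0,0.008,0],[0,0,0.008,0],[0,0,0.008,0],[0,0,0.008,0],[0,0,0.008,0]]

```text
t: 40.8
position: [0.4628, 0.1658, 0.1017]
eef_rot: [2.221, 2.222, 0.0]
contact_force: [0.0, 1.0, 5.3]
opening: 0.0002
```

Call:
carry_out:
  rows:
    - [[0,0,0.003,0],[0,0,0.006,0],[0,0,0.006,0],[0,0,0.006,0],[0,0,0.006,0],[0,0,0.006,0],[0,0,0.006,0],[0,0,0.006,0]]

```text
t: 41.6
position: [0.4629, 0.1658, 0.1017]
eef_rot: [2.22, 2.222, 0.0]
contact_force: [-2.7, -1.5, 9.1]
opening: 0.0001
```

Call:
carry_out:
  rows:
    - [[0,0,0.002,0],[0,0,0.004,0],[0,0,0.004,0],[0,0,0.004,0],[0,0,0.004,0],[0,0,0.004,0],[0,0,0.004,0],[0,0,0.004,0]]

```text
t: 42.4
position: [0.4629, 0.1658, 0.1017]
eef_rot: [2.22, 2.222, 0.001]
contact_force: [-3.7, -1.5, 11.5]
opening: -0.0001
```

Call:
carry_out:
  rows:
    - [[0,0,-0.05,0],[0,0,-0.1,0],[0,0,-0.2,0],[0,0,-0.35,0],[0,0,-0.5,0],[0,0,-0.65,0],[0,0,-0.8,0],[0,0,-0.8,0]]

```text
t: 43.2
position: [0.4647, 0.1662, 0.1828]
eef_rot: [2.219, 2.22, 0.006]
contact_force: [0.6, 0.3, 0.6]
opening: 0.0003
```

Call:
carry_out:
  rows:
    - [[-0.15,0,-0.1,0],[-0.3,0,-0.2,0],[-0.45,0,-0.3,0],[-0.6,0,-0.4,0],[-0.75,0,-0.4,0],[-0.9,0,-0.4,0],[-1,0,-0.4,0],[-1,0,-0.4,0]]

```text
t: 44.0
position: [0.4625, 0.065, 0.2197]
eef_rot: [-2.222, -2.22, 0.001]
contact_force: [0.6, -0.7, 0.3]
opening: 0.0001
```

Run:
```python
from h import *
import pickle
s=monitor.read_state();print(s['position'],s['contact_force'])
p=vision.capture('scene'); pickle.dump(p,open('s12.pkl','wb')); cv2.imwrite('pics/s12.png',cv2.resize(p['img'][90:260,260:480,::-1],None,fx=3.4,fy=3.4,interpolation=2))
p=vision.capture('wrist'); pickle.dump(p,open('w12.pkl','wb')); save(p,'w12')
```

```text
[0.46247618 0.06498626 0.21973182] [ 0.63783027 -0.73328655  0.29305142]
```

View pics/s12.png

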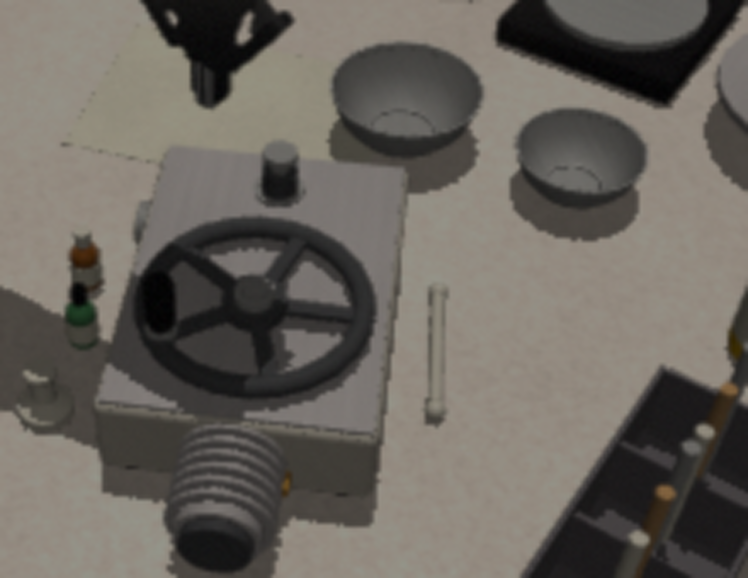

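View pics/w12.png

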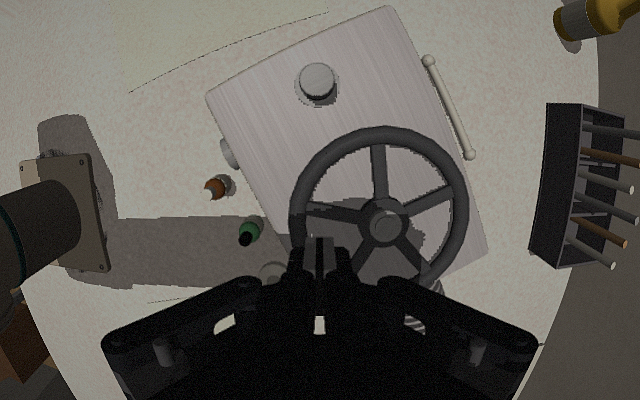

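The scene view shows the lock head sunk onto its collar (crop px 281,160). The knob is still where I left it (158, 303), and the bottles, cutter, bowls and stick have not moved. The arm is clear of everything.

```bash
python3 -c "
from h import *
print(monitor.read_state()['t'],job.sign_off())"
```

```text
the job is handed in; nothing more can be done
44.1 None
```

The flywheel is parked just past its compression peak and the transport lock is fully home. I signed the job off at 44.1 s.

- **First grasp:** It slipped off the top of the knob. The reported TCP lies about 35 mm beyond the real fingertips: the wrist and scene pictures agreed, and so did the heights at which I touched the knob top and the lock. The slip turned the wheel about 6° in the right direction. I grasped again 35 mm deeper.
- **Flywheel:** I turned it clockwise. The even drag of about 1–2 N climbed to about 12.9 N, then fell to about 0. I stopped an estimated 8–13° past the peak; the angle is inferred from the force readings and not measured directly. I let go and the wheel stayed there.
- **Lock:** I pressed it with the jaws shut, in steps of 2.5 mm or less. It passed the 4–6 mm blocking point with no rise in force. It moved about 14 mm and stopped, and the last push read 11.5 N, well under the 30 N limit.
- **Last checks:** In the final scene picture the lock head sits on its collar, the knob is unmoved and the bottles, cutter, bowls and stick are where they were. The tub was outside that crop, so I did not recheck it, though the arm did not go near it. Nothing was touching the robot at hand-in; the remaining force reading was under 1 N.

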